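# Seat a keyed filter cell on a detector head and hold it home

## Task

Pick up the black knurled filter cell, set it open end down over the upright spigot of the grey detector head, and turn it until its hidden keyways drop over the spigot's pins. Push it fully home against the spring ring, flush on the shoulder, and finish while still holding it there with the gripper: do not let go, or the spring lifts it again. Leave the dropper bottle, the white filter box and the black meter head where they stand.

Things in the scene. Friction and masses are not known exactly. Their poses are not given: they have to be found in the camera images.
- cell: filter cell: round cap, black knurled side 51 mm in diameter, 39 mm tall, amber window in its closed top; about 150 g (+-30%). Stands loose on its open end. Origin: centre of its underside, z up. Bore below 33 mm in diameter, 34 mm deep, with three hidden straight keyways along its whole depth, 6 mm wide, 120 degrees apart, the first at the body's +x
- mount: detector head fixed to the table: grey housing 80 x 80 x 30 mm with a round aluminium shoulder, 54 mm in diameter, on top; the shoulder's face is 36 mm above the table. Origin: centre of its underside, on the spigot's axis, z up. The cell is fully home when its underside is on the shoulder
- spigot_top (a point): centre of the top of the dark upright spigot on the shoulder, 66 mm above the table. Spigot 31 mm in diameter (the cell's bore clears it by 1 mm all round), chamfer at the top 3.5 mm wide and 4 mm tall. Axes as the housing's, not the pins'
- pin_level (a point): point on the axis level with the tops of its three radial pins (3.6 mm thick, 120 degrees apart, out to 20 mm from the axis), 48 mm above the table. Their direction is random, whatever the housing's yaw; find it by turning the cell up to a third of a turn, either way, under a few newtons' push. It rests here until keyways and pins agree within about 0.07 rad, then drops 6 mm
- spring_ring (a joint): brass ring, 47 mm in diameter, round the spigot's foot, standing 6 mm proud of the shoulder (top at 42 mm above the table). Joint value: m it is pressed down; 0 free, 0.006 when the cell is fully home. It pushes back with 4 N when free, rising to 9 N when home; the cell's weight alone does not press it
- dropper: brown dropper bottle, 38 mm in diameter, 115 mm tall, standing loose; origin at the centre of its underside. A bystander
- filter_box: flat white box, 63 x 63 x 22 mm, loose; origin at the centre of its underside. A bystander
- meter_head: black round meter head, 44 mm in diameter, 16 mm tall, loose; origin at the centre of its underside. A bystander
Not all that is in view belongs to the job. Leave any green look-alike of the cell alone.

How it is judged:
On the way, in this order (a step that is already met when the one before it is completed fails the run):
1. the cell is lifted clear of the table (height (world z) of cell above 0.06 m and contact force between the fingers and cell above 0.5 N), for 0.05 s.
2. the cell is upright over the spigot, which has entered its bore (horizontal distance between cell and mount below 0.003 m and angle between cell's own z axis and vertical below 0.1 rad and z of cell in the frame of mount below 0.062 m), for 0.05 s.
3. the keyways have dropped over the pins (horizontal distance between cell and mount below 0.003 m and angle between cell's own z axis and vertical below 0.1 rad and z of cell in the frame of mount below 0.0445 m), for 0.05 s.
At the end, for the whole second after the job is handed in: The cell is on the spigot (axis within 3 mm, upright within 0.06 rad), its underside within 1.5 mm of the shoulder (37.5 mm above the head's underside at most) with the spring ring pressed by more than 4.5 mm, and the gripper's fingers still hold it there with more than 2 N of contact (horizontal distance between cell and mount below 0.003 m and angle between cell's own z axis and vertical below 0.06 rad and z of cell in the frame of mount below 0.0375 m and value of joint spring_ring above 0.0045 m and contact force between the fingers and cell above 2 N); the arm keeps its last pose, push and grip.
It fails at once if the dropper bottle is moved more than 20 mm (distance of dropper from where it was at the start of the episode above 0.02 m).
It fails at once if the filter box is moved more than 20 mm (distance of filter_box from where it was at the start of the episode above 0.02 m).
It fails at once if the meter head is moved more than 20 mm (distance of meter_head from where it was at the start of the episode above 0.02 m).
It also fails if it takes over 45 s, if anything falls off the work surface, if the arm or the gripper's body presses on something with over 40 N, if the wrist force passes 120 N, or if a joint passes its speed limit or range.

## Robot

A 6-joint arm with a two-finger parallel gripper is mounted at the origin on a cart in front of the work surface, level with it; the furniture and walls round the work are solid. World frame = base frame: x ahead of the robot, y to its left, z up, the work surface at z = 0. Lengths are in m, angles in rad, forces in N, time in s.
With the tool pointing down it reaches from about 0.35 to 0.95 m from the base axis. Payload 17.4 kg.
Tool frame: the origin (TCP) lies between the finger pads; the fingertips stand 8 mm ahead of it and the grasp point (between the pads) lies 11 mm behind it (manip.tcp_to_tips is the z of the fingertips in the tool frame, in m); z points along the fingers, y is the line along which they close (so a half turn about z gives the same grasp; the last joint's range is limited). The gripper opens to 93 mm and grips with 3 to 60 N. Pads are 15 mm wide; open, the fingers measure 128 mm over their backs; the gripper's body (75 mm by 188 mm) begins 65 mm behind the grasp point.
Start: joints at [1.243, 0.116, 1.442, -0, 1.584, -0.038], TCP at [0.193, 0.647, 0.227] pointing down, gripper open.
Joint ranges: [-2.83, 2.83], [-0.83, 2.19], [0.07, 2.5], [-1.14, 4.28], [0.01, 3], [-2.97, 2.97]. Speed limits (rad/s): [1.89, 1.89, 2.22, 3.14, 3.14, 3.14].

## Interface

Orientations are given as a unit quaternion [w, x, y, z].
In Python, from plant import manip, grab_frame gives the robot as it stands. The module is installed in compiled form; this text tells all that it offers.
- The arm moves only by the shell command python3 -m crank 'ROWS' [OPENING]. ROWS is JSON, a list of rows, each an object with "delta_pos": the shift along the tool's x, y, z in mm, a list of three; "rotation": the turn, a rotation vector about the tool's x, y, z in rad, a list of three. In form: [{"delta_pos": [tx, ty, tz], "rotation": [rx, ry, rz]}, ...]. A call has 1 to 5 rows; each row is the pose to reach, as a shift and turn from the pose commanded when the call began, along the tool's axes at that moment; what a row does not reach only later rows make up. A row lasts 1/8 s, in which the tool goes at most 62.5 mm and 10.7 degrees, less where a joint would pass 70% of its speed; a pose out of reach is approached as far as the arm can. A call with a gripper value outside its range is refused whole. OPENING is the closure, from -1 (fully open) to 1 (shut), set as the call begins (- or left out, the last holds). The fingers move at their own pace and stop on an object; the grip force is fixed at half the most. Time passes only in rows, so rows that repeat a pose let the fingers close. It gives the time, the measured TCP pose, the force, the opening and the grip force at its end, in the units of the state.
- manip.observe(): the state, without advancing time (a new reading comes with each control period).
- grab_frame(name): name is "scene" or "top" or "wrist"; returns a dict with "img" (400x640x3 uint8, red, green, blue), "fovy" (degrees; the focal length in pixels is half the picture's height over the tangent of half this angle, whatever the lens; pixels are square), "cx", "cy" (the principal point, pixels), "extrinsics" (4x4, takes a point from world to camera coordinates); the wrist camera has in their place "hand_eye" (4x4, takes a point from camera to tool coordinates, whose origin is the TCP and whose axes are the flange's). Camera axes: x right, y down, z forward; pixel columns grow to the right and rows downward; lengths in m; the calibration is good to about 2 mm. A picture is of the moment at which its call begins: read the wrist's pose just before it. There is no depth.
- manip.close_job(): hands the job in; it is judged then, once.
The state is a dict: "time": time; "joint_positions": joint angles; "joint_vel": joint speeds; "effort": joint torques, N m; "tool_pos": TCP position; "tcp_rot": TCP orientation; "wrist_force": force on the tool from outside, world axes, zero at the start; "moment": the same for the moment, N m; "finger_gap": finger opening in m; "finger_force": force on a finger pad.
Only numpy, scipy, OpenCV 4.12 (cv2) and the standard library are available. Lean on these libraries where they do the work, as an engineer would, in place of code of your own. Each camera call takes 0.05 s, during which the arm holds its last target. There are 200 camera calls.

## Working session

There is one attempt and no reset: what is moved stays moved. The work goes in short steps, Python scripts to look and compute and a shell command to move; the robot and the scene stay as the last step left them, time stands still between calls to the robot, and variables do not carry over. Pictures are saved under pics/ and viewed, at most 10 in all, crops included, and the job is handed in when it is done.

```bash
mkdir -p pics; cat > h.py <<'E'
import numpy as np, cv2
from plant import manip, grab_frame
from scipy.spatial.transform import Rotation as R
def cam(name):
    s=manip.observe(); f=grab_frame(name); img=f["img"]; F=img.shape[0]/2/np.tan(np.radians(f["fovy"])/2)
    if name=="wrist":
        q=s["tcp_rot"]; T=np.eye(4); T[:3,:3]=R.from_quat([q[1],q[2],q[3],q[0]]).as_matrix(); T[:3,3]=s["tool_pos"]
        C=T@np.array(f["hand_eye"])
    else: C=np.linalg.inv(np.array(f["extrinsics"]))
    return img,F,f["cx"],f["cy"],C
def ray(c,u,v,z):
    img,F,cx,cy,C=c; d=C[:3,:3]@np.array([(u-cx)/F,(v-cy)/F,1]); o=C[:3,3]
    return o+d*(z-o[2])/d[2]
def proj(c,p):
    img,F,cx,cy,C=c; q=np.linalg.inv(C)@np.append(p,1); return np.array([cx+F*q[0]/q[2],cy+F*q[1]/q[2]])
def save(img,n): cv2.imwrite("pics/"+n,cv2.cvtColor(img,cv2.COLOR_RGB2BGR))
E
python3 - <<'E'
from h import *
for n in("scene","top"):
    c=cam(n); save(c[0],n+"0.png"); print(n,c[1:4],c[4].round(3).tolist())
print(manip.observe())
E
```

```text
scene (np.float64(420.65868678164554), 313.7201279462655, 204.67579550338672) [[0.833, -0.287, 0.474, 0.088], [-0.554, -0.423, 0.717, -0.709], [-0.006, -0.859, -0.511, 0.624], [0.0, 0.0, 0.0, 1.0]]
top (np.float64(365.02801325720463), 317.377273507538, 201.2520597194683) [[-0.022, -0.998, 0.065, 0.528], [-1.0, 0.021, -0.018, 0.071], [0.016, -0.065, -0.998, 1.023], [0.0, 0.0, 0.0, 1.0]]
{'time': 0.1, 'joint_positions': array([ 1.24321553e+00,  1.16448020e-01,  1.44218160e+00,  1.31506091e-05,
        1.58399172e+00, -3.77937245e-02]), 'joint_vel': array([-4.24788951e-04, -1.47578319e-05, -4.92251482e-04,  1.17794713e-03,
        2.27708637e-03,  1.69203673e-03]), 'effort': array([ 2.87279341e-03, -7.22898817e+01, -6.23871088e+01,  7.82806054e-02,
        2.27704353e-02, -5.69154588e-05]), 'tool_pos': array([0.19282736, 0.64669818, 0.22598273]), 'tcp_rot': array([-9.99067681e-05,  1.44386982e-01,  9.89521164e-01, -5.04585513e-04]), 'wrist_force': array([0.88356114, 0.77933738, 0.27509563]), 'moment': array([0.02485254, 0.02890107, 0.01763847]), 'finger_force': 0.0, 'finger_gap': 0.0928861271133559}
```

View pics/scene0.png

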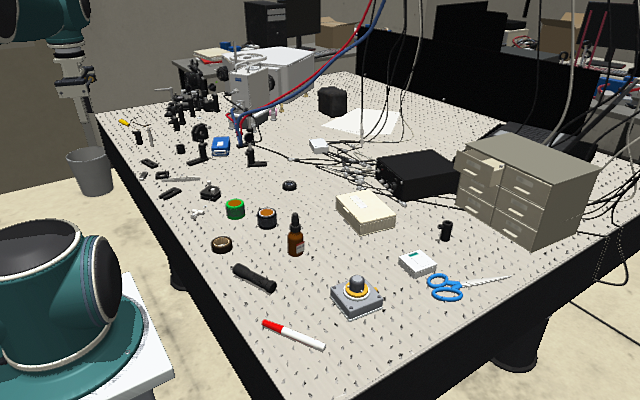

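View pics/top0.png

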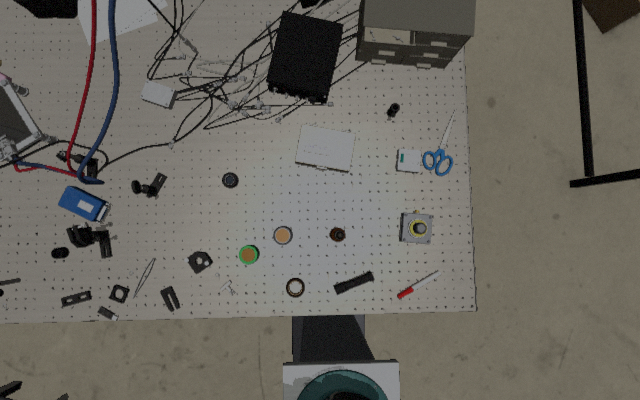

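The scene view shows four round candidates: black-sided amber at (267,217) (top view 283,235), green look-alike at (235,209) (249,254), low open ring at (221,244) (295,287), and meter head at (289,185) (230,180). I choose the black-sided amber one. The mount is at (357,295) in the scene view and (416,228) in the top view; the dropper is at (295,235) and (337,234).

```bash
python3 - <<'E'
from h import *
a=cam("scene");b=cam("top")
i1=cv2.resize(a[0][190:260,200:320],None,fx=5,fy=5,interpolation=cv2.INTER_CUBIC)
i2=cv2.resize(b[0][205:265,220:310],None,fx=4,fy=4,interpolation=cv2.INTER_CUBIC)
i3=cv2.resize(b[0][200:256,390:440],None,fx=4,fy=4,interpolation=cv2.INTER_CUBIC)
o=np.zeros((600,600,3),np.uint8);o[:350]=i1;o[352:592,:360]=i2;o[352:576,362:562]=i3;save(o,"c1.png")
hsv=cv2.cvtColor(b[0],cv2.COLOR_RGB2HSV)
def blob(x0,y0,x1,y1,lo,hi):
    m=cv2.inRange(hsv[y0:y1,x0:x1],lo,hi);n,l,s,ce=cv2.connectedComponentsWithStats(m)
    k=1+np.argmax(s[1:,4]);return ce[k]+[x0,y0],s[k]
for nm,bx,lo,hi,z in(("cell",(268,220,298,250),(5,50,60),(25,255,255),.039),("green",(235,240,264,270),(5,50,60),(25,255,255),.039),("ring",(400,210,436,246),(18,110,80),(35,255,255),.042)):
    c,s=blob(*bx,lo,hi);print(nm,c,s,ray(b,*c,z).round(4))
for nm,u,v,z in(("spig",415.5,228,.066),("drop",337,234,.1),("meter",230,180,.016),("box",407,160,.022),("ringdecoy",295,287,.02)):print(nm,ray(b,u,v,z).round(3))
E
```

```text
cell [282.08510638 235.08510638] [  8   9  13  13 141] [0.5031 0.1506 0.039 ]
green [247.6875 254.5   ] [  7   9  13  12 128] [0.4536 0.243  0.039 ]
ring [415.53571429 227.52380952] [10 10 15 16 84] [ 0.5154 -0.2087  0.042 ]
spig [ 0.514 -0.202  0.066]
drop [0.504 0.007 0.1  ]
meter [0.657 0.294 0.016]
box [ 0.703 -0.198  0.022]
ringdecoy [0.362 0.119 0.02 ]
```

View pics/c1.png

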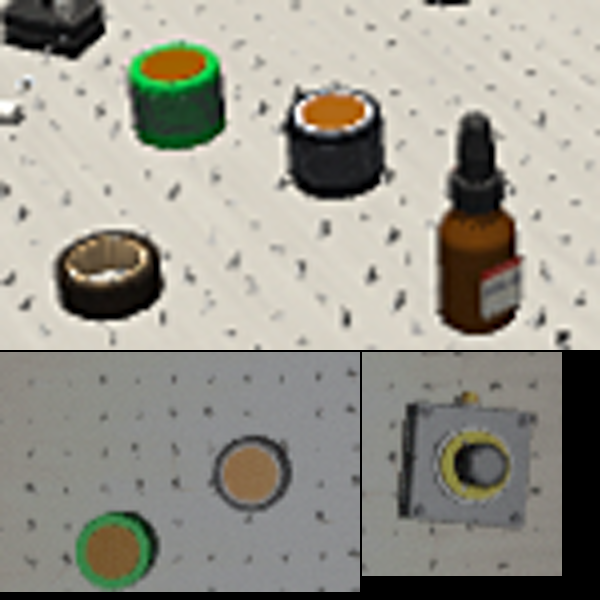

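The crop confirms it: cell with black side and amber window at top (282,235), world about (0.503, 0.151). The green look-alike is next to it at (248,254), and the mount's spigot is near (0.514,-0.205). I'll move above the cell.

```bash
cat >> h.py <<'E'
def rel(target):
    s=manip.observe(); q=s["tcp_rot"]; M=R.from_quat([q[1],q[2],q[3],q[0]]).as_matrix()
    return (M.T@(np.array(target)-s["tool_pos"])*1000).round(1)
E
python3 -m crank '[{"delta_pos":[-88,-77,0],"rotation":[0,0,0]},{"delta_pos":[-132,-116,0],"rotation":[0,0,0]},{"delta_pos":[-176,-154,0],"rotation":[0,0,0]},{"delta_pos":[-220,-193,0],"rotation":[0,0,0]},{"delta_pos":[-250,-220,0],"rotation":[0,0,0]}]' -1
python3 -c "
from h import *
print(rel([.503,.151,.22]))"
```

```text
time: 0.82
tool_pos: [0.3594, 0.3802, 0.2267]
tcp_rot: [0.0, 0.144, 0.99, 0.0]
wrist_force: [-0.1, 0.3, 0.5]
finger_gap: 0.0932
finger_force: 0.0
[-203.  -178.7    6.7]
```

```bash
python3 -m crank '[{"delta_pos":[-45,-40,0],"rotation":[0,0,0]},{"delta_pos":[-90,-80,0],"rotation":[0,0,0]},{"delta_pos":[-135,-120,0],"rotation":[0,0,0]},{"delta_pos":[-180,-160,0],"rotation":[0,0,0]},{"delta_pos":[-203,-179,0],"rotation":[0,0,0]}]'
python3 -m crank '[{"delta_pos":[0,0,0],"rotation":[0,0,0]},{"delta_pos":[0,0,0],"rotation":[0,0,0]}]'
python3 - <<'E'
from h import *
c=cam("wrist"); save(c[0],"w1.png"); print(c[4].round(3).tolist(), proj(c,[.503,.151,.039]))
hsv=cv2.cvtColor(c[0],cv2.COLOR_RGB2HSV); m=cv2.inRange(hsv,(5,80,60),(25,255,255))
n,l,s,ce=cv2.connectedComponentsWithStats(m)
for k in range(1,n):
    if s[k,4]>300: print(s[k],ce[k],ray(c,*ce[k],.039).round(4))
E
```

```text
time: 1.45
tool_pos: [0.5032, 0.15, 0.2266]
tcp_rot: [0.0, 0.145, 0.989, -0.0]
wrist_force: [-0.4, -0.9, -0.2]
finger_gap: 0.0929
finger_force: 0.0
time: 1.7
tool_pos: [0.5019, 0.1529, 0.2266]
tcp_rot: [-0.0, 0.144, 0.99, 0.0]
wrist_force: [-0.6, 0.4, -0.1]
finger_gap: 0.0927
finger_force: 0.0
[[0.286, 0.927, 0.244, 0.435], [0.958, -0.276, -0.072, 0.173], [0.001, 0.255, -0.967, 0.384], [0.0, 0.0, 0.0, 1.0]] [317.73291535 182.94325697]
[368 106  30  32 767] [382.37157757 121.62711864] [0.4552 0.2432 0.039 ]
[304 170  29  29 666] [317.8033033  184.30630631] [0.5046 0.1506 0.039 ]
[118 266  20  56 378] [125.48148148 294.2962963 ] [ 0.5758 -0.1421  0.039 ]
[503 269  18  53 301] [514.57475083 297.66112957] [0.7316 0.3616 0.039 ]
```

View pics/w1.png

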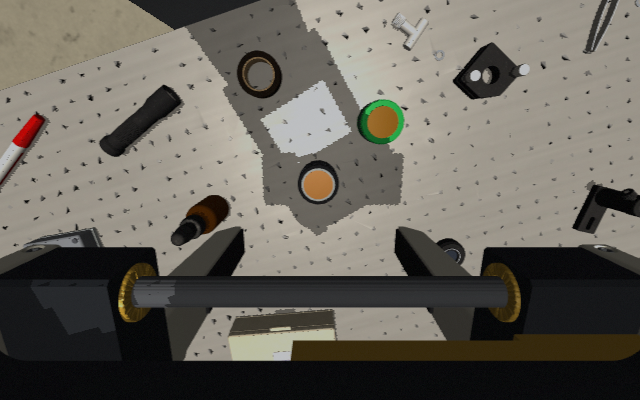

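The wrist view shows the cell at (318,184), the green look-alike at (382,122) and the dropper at (205,220). The cell is at (0.504, 0.1506), which agrees with the top view. I'll descend about 213 mm, with a small lateral correction.

```bash
python3 -c "
from h import *
print(rel([.504,.1506,.0135]))"
```

```text
[ -2.8  -1.9 213.1]
```

```bash
python3 -m crank '[{"delta_pos":[-3,-2,50],"rotation":[0,0,0]},{"delta_pos":[-3,-2,100],"rotation":[0,0,0]},{"delta_pos":[-3,-2,135],"rotation":[0,0,0]},{"delta_pos":[-3,-2,160],"rotation":[0,0,0]},{"delta_pos":[-3,-2,160],"rotation":[0,0,0]}]'
python3 -c "
from h import *
print(rel([.504,.1506,.0135]))
c=cam('top');print(manip.observe()['tool_pos'])
print(rel([.504,.1506,.0135]))"
```

```text
time: 2.38
tool_pos: [0.5032, 0.1504, 0.0652]
tcp_rot: [-0.001, 0.144, 0.99, -0.001]
wrist_force: [0.1, 0.1, 0.4]
finger_gap: 0.0929
finger_force: 0.0
[-0.9  0.5 51.7]
[0.50401059 0.15045062 0.06676484]
[ 0.   0.2 53.3]
```

```bash
python3 -m crank '[{"delta_pos":[-0.5,0,20],"rotation":[0,0,0]},{"delta_pos":[-0.5,0,40],"rotation":[0,0,0]},{"delta_pos":[-0.5,0,52],"rotation":[0,0,0]},{"delta_pos":[-0.5,0,52],"rotation":[0,0,0]}]'
python3 -m crank '[{"delta_pos":[0,0,0],"rotation":[0,0,0]},{"delta_pos":[0,0,0],"rotation":[0,0,0]},{"delta_pos":[0,0,0],"rotation":[0,0,0]},{"delta_pos":[0,0,0],"rotation":[0,0,0]},{"delta_pos":[0,0,0],"rotation":[0,0,0]}]' 1
```

```text
time: 2.92
tool_pos: [0.5044, 0.1494, 0.0134]
tcp_rot: [-0.001, 0.144, 0.99, -0.0]
wrist_force: [-0.2, 0.4, 0.1]
finger_gap: 0.0927
finger_force: 0.0
time: 3.55
tool_pos: [0.5051, 0.1496, 0.0148]
tcp_rot: [0.0, 0.144, 0.99, 0.0]
wrist_force: [-0.8, -0.5, 1.1]
finger_gap: 0.05
finger_force: 30.0
```

Gripped: gap 50 mm, 30 N. Next I lift it to about z 0.19.

```bash
python3 -m crank '[{"delta_pos":[0,0,-40],"rotation":[0,0,0]},{"delta_pos":[0,0,-90],"rotation":[0,0,0]},{"delta_pos":[0,0,-140],"rotation":[0,0,0]},{"delta_pos":[0,0,-180],"rotation":[0,0,0]},{"delta_pos":[0,0,-180],"rotation":[0,0,0]}]'
python3 - <<'E'
from h import *
print(rel([.40,-.03,.19]), rel([.514,-.206,.19]))
c=cam("wrist"); save(c[0],"w2.png")
hsv=cv2.cvtColor(c[0],cv2.COLOR_RGB2HSV); m=cv2.inRange(hsv,(5,80,60),(25,255,255))
n,l,s,ce=cv2.connectedComponentsWithStats(m)
z=manip.observe()["tool_pos"][2]+.025
for k in range(1,n):
    if s[k,4]>500: print(s[k],ce[k],ray(c,*ce[k],z).round(4),manip.observe()["tool_pos"])
E
```

```text
time: 4.18
tool_pos: [0.5059, 0.1498, 0.1978]
tcp_rot: [0.002, 0.144, 0.99, 0.001]
wrist_force: [-0.8, -0.6, -2.9]
finger_gap: 0.0501
finger_force: 30.0
[  50.2 -202.6    7.1] [-109.4 -338.7    7.4]
[374  99  33  35 924] [389.81060606 116.18831169] [0.4455 0.201  0.2204] [0.50526176 0.14965467 0.19537204]
[ 284  231   71   45 2695] [319.10946197 255.52875696] [0.5019 0.151  0.2204] [0.50526176 0.14965467 0.19537204]
[208 264  21  58 531] [215.52730697 292.85122411] [0.5068 0.0924 0.2204] [0.50526176 0.14965467 0.19537204]
[ 190  334  385   26 7874] [388.85801372 348.80924562] [0.568  0.1722 0.2204] [0.50526176 0.14965467 0.19537204]
```

```bash
python3 -m crank '[{"delta_pos":[-27,-55,0],"rotation":[0,0,0]},{"delta_pos":[-54,-110,0],"rotation":[0,0,0]},{"delta_pos":[-81,-165,0],"rotation":[0,0,0]},{"delta_pos":[-109,-220,0],"rotation":[0,0,0]},{"delta_pos":[-136,-275,0],"rotation":[0,0,0]}]'
python3 -m crank '[{"delta_pos":[-27,-50,0],"rotation":[0,0,0]},{"delta_pos":[-32,-63,0],"rotation":[0,0,0]},{"delta_pos":[-32,-63,0],"rotation":[0,0,0]},{"delta_pos":[-32,-63,0],"rotation":[0,0,0]}]'
python3 - <<'E'
from h import *
c=cam("wrist"); save(c[0],"w3.png")
print(manip.observe()["tool_pos"],proj(c,[.514,-.206,.066]),proj(c,[.515,-.2087,.042]))
hsv=cv2.cvtColor(c[0],cv2.COLOR_RGB2HSV); m=cv2.inRange(hsv,(5,80,60),(35,255,255))
n,l,s,ce=cv2.connectedComponentsWithStats(m)
for k in range(1,n):
    if s[k,4]>100: print(s[k],ce[k],ray(c,*ce[k],.042).round(4))
E
```

```text
time: 4.85
tool_pos: [0.5562, -0.1548, 0.1926]
tcp_rot: [-0.001, 0.144, 0.99, 0.0]
wrist_force: [0.3, 0.2, -1.5]
finger_gap: 0.0503
finger_force: 30.0
time: 5.35
tool_pos: [0.5692, -0.221, 0.1941]
tcp_rot: [-0.0, 0.144, 0.99, 0.0]
wrist_force: [-0.3, 0.1, -1.5]
finger_gap: 0.05
finger_force: 30.0
[ 0.56931529 -0.22092651  0.19445495] [317.50440735 135.86642385] [315.41449306 136.5238593 ]
[506  40  31  41 499] [516.83767535  60.77955912] [0.5015 0.0026 0.042 ]
[289 117  44  45 773] [310.56015524 137.73479948] [ 0.5147 -0.2139  0.042 ]
[ 284  231   71   45 2695] [319.08979592 255.51391466] [ 0.6466 -0.2438  0.042 ]
[208 264  21  58 393] [214.27480916 291.28498728] [ 0.6557 -0.3787  0.042 ]
[418 266  13  56 311] [425.75884244 295.18327974] [ 0.7339 -0.1345  0.042 ]
[ 190  334  383   26 7422] [387.18849367 348.83926165] [ 0.7967 -0.1972  0.042 ]
```

View pics/w3.png

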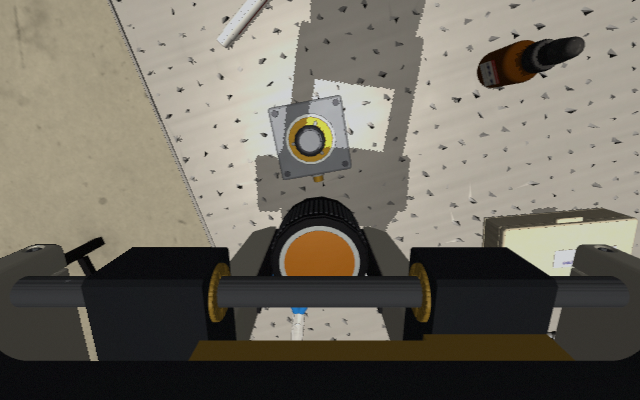

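The wrist view shows the spigot near (311,139), the brass ring around it, and the held cell with its amber window at (319, ~265), cut off below by the rod.

```bash
python3 - <<'E'
from h import *
w=cam("wrist"); t=cam("top"); s=manip.observe()
def ringfit(c,x0,y0,x1,y1,z):
    hsv=cv2.cvtColor(c[0],cv2.COLOR_RGB2HSV)[y0:y1,x0:x1]
    m=cv2.inRange(hsv,(15,80,60),(35,255,255)); p=cv2.convexHull(cv2.findNonZero(m))
    e=cv2.fitEllipse(p); ctr=np.array(e[0])+[x0,y0]; print("ring",ctr,np.round(e[1],1),ray(c,*ctr,z).round(4))
ringfit(w,275,100,350,175,.042); 
# spigot top flat disc in the wrist view
g=w[0][115:165,285:340]; save(cv2.resize(g,None,fx=10,fy=10,interpolation=cv2.INTER_CUBIC),"sp.png")
for n,p in(("a",(310.5,140)),): print("spig",ray(w,*p,.066).round(4))
# amber arc in the hand: rays onto the cell's top plane, circle fit
hsv=cv2.cvtColor(w[0],cv2.COLOR_RGB2HSV); m=cv2.inRange(hsv,(5,80,60),(25,255,255)); m[:225]=0; m[274:]=0; m[:,:280]=0; m[:,360:]=0
k=cv2.findContours(m,cv2.RETR_EXTERNAL,cv2.CHAIN_APPROX_NONE)[0][0][:,0]; k=k[k[:,1]<270]
q=s["tcp_rot"];M=R.from_quat([q[1],q[2],q[3],q[0]]).as_matrix()
P=np.array([ray(w,u,v,s["tool_pos"][2]+.0255) for u,v in k+0.0])
A=np.c_[2*P[:,:2],np.ones(len(P))]; x=np.linalg.lstsq(A,(P[:,:2]**2).sum(1),rcond=None)[0]
print("cell",x[:2],"r",np.sqrt(x[2]+x[:2]@x[:2]),"in tool",M.T@(np.array([x[0],x[1],0])-s["tool_pos"]*[1,1,0]))
E
```

```text
ring [310.02157593 138.80945587] [43.7 44.5] [ 0.5158 -0.2148  0.042 ]
spig [ 0.516  -0.2136  0.066 ]
cell [ 0.56809485 -0.2204993 ] r 0.017566118672018828 in tool [ 1.45748790e-03  2.30308646e-04 -3.00470167e-07]
```

View pics/sp.png

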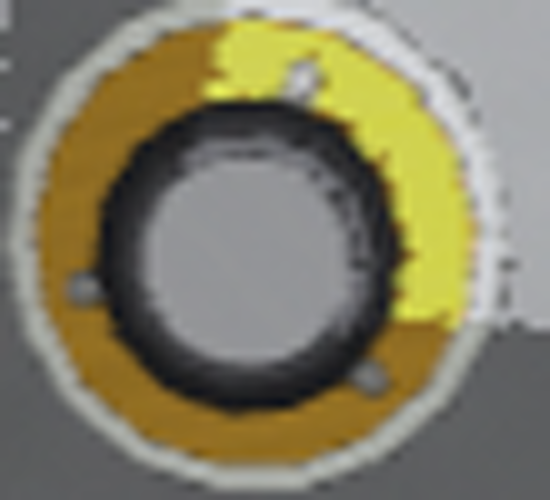

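The crop shows the spigot disc centred at about (250,255) in the crop, which is (310,140) in the frame. The pins are visible at crop (300,80), (85,287) and (370,378). Both views put the spigot at about (0.5155,-0.2145).

```bash
python3 -c "
from h import *
print(rel([.517,-.215,.088]),manip.observe()['joint_positions'].round(2))"
```

```text
[ 52.   -9.  106.8] [-0.41 -0.01  1.63  0.    1.53 -1.69]
```

```bash
python3 -m crank '[{"delta_pos":[30,-5,0],"rotation":[0,0,0]},{"delta_pos":[52,-9,20],"rotation":[0,0,0]},{"delta_pos":[52,-9,60],"rotation":[0,0,0]},{"delta_pos":[52,-9,95],"rotation":[0,0,0]},{"delta_pos":[52,-9,106],"rotation":[0,0,0]}]'
python3 -m crank '[{"delta_pos":[0,0,0],"rotation":[0,0,0]},{"delta_pos":[0,0,0],"rotation":[0,0,0]}]'
python3 - <<'E'
from h import *
for i in range(3): manip.observe(); c=cam("wrist"); print(rel([.517,-.215,.088]),manip.observe()["wrist_force"].round(1))
c=cam("scene"); save(cv2.resize(c[0][220:340,300:420],None,fx=5,fy=5,interpolation=cv2.INTER_CUBIC),"s2.png")
E
```

```text
time: 6.12
tool_pos: [0.5162, -0.2151, 0.0869]
tcp_rot: [-0.001, 0.144, 0.99, 0.0]
wrist_force: [0.1, 0.0, -3.1]
finger_gap: 0.0501
finger_force: 30.0
time: 6.38
tool_pos: [0.5177, -0.2162, 0.0903]
tcp_rot: [0.001, 0.144, 0.99, -0.0]
wrist_force: [0.5, -0.3, -2.0]
finger_gap: 0.05
finger_force: 30.0
[1.  1.  2.3] [ 0.9  0.1 -2. ]
[0.9 1.1 2. ] [ 0.7 -0.4 -2.6]
[0.8 1.1 1.8] [ 0.5 -0.5 -1.5]
```

View pics/s2.png

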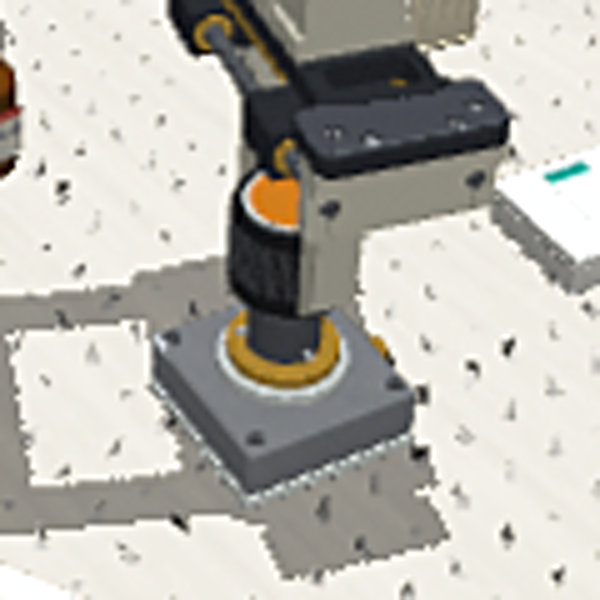

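The scene crop shows the cell just above the spigot, roughly aligned. I'll lower it and feel for contact.

```bash
python3 -m crank '[{"delta_pos":[0.5,0.5,5],"rotation":[0,0,0]},{"delta_pos":[0.5,0.5,10],"rotation":[0,0,0]},{"delta_pos":[0.5,0.5,14],"rotation":[0,0,0]},{"delta_pos":[0.5,0.5,14],"rotation":[0,0,0]}]'
python3 -m crank '[{"delta_pos":[0,0,0],"rotation":[0,0,0]},{"delta_pos":[0,0,0],"rotation":[0,0,0]}]'
```

```text
time: 7.08
tool_pos: [0.5165, -0.2154, 0.0742]
tcp_rot: [-0.0, 0.144, 0.99, 0.0]
wrist_force: [0.0, 0.9, -2.1]
finger_gap: 0.0504
finger_force: 30.0
time: 7.32
tool_pos: [0.5167, -0.2155, 0.0748]
tcp_rot: [0.0, 0.144, 0.99, -0.0]
wrist_force: [1.1, 0.2, -1.5]
finger_gap: 0.0501
finger_force: 30.0
```

```bash
python3 -m crank '[{"delta_pos":[0,0,3],"rotation":[0,0,0]},{"delta_pos":[0,0,6],"rotation":[0,0,0]},{"delta_pos":[0,0,9],"rotation":[0,0,0]},{"delta_pos":[0,0,9],"rotation":[0,0,0]},{"delta_pos":[0,0,9],"rotation":[0,0,0]}]'
python3 -m crank '[{"delta_pos":[0,0,1],"rotation":[0,0,0]},{"delta_pos":[0,0,2],"rotation":[0,0,0]},{"delta_pos":[0,0,3],"rotation":[0,0,0]},{"delta_pos":[0,0,3],"rotation":[0,0,0]}]'
```

```text
time: 7.95
tool_pos: [0.5167, -0.2155, 0.0657]
tcp_rot: [0.0, 0.144, 0.99, -0.0]
wrist_force: [-1.1, 0.3, -1.6]
finger_gap: 0.0501
finger_force: 30.0
time: 8.45
tool_pos: [0.5167, -0.2155, 0.0627]
tcp_rot: [0.0, 0.144, 0.99, -0.0]
wrist_force: [-0.6, 0.3, -1.5]
finger_gap: 0.0505
finger_force: 30.0
```

```bash
python3 -m crank '[{"delta_pos":[0,0,0.5],"rotation":[0,0,0]},{"delta_pos":[0,0,1],"rotation":[0,0,0]},{"delta_pos":[0,0,1],"rotation":[0,0,0]}]'
python3 -m crank '[{"delta_pos":[0,0,0.5],"rotation":[0,0,0]},{"delta_pos":[0,0,1],"rotation":[0,0,0]},{"delta_pos":[0,0,1],"rotation":[0,0,0]}]'
```

```text
time: 8.82
tool_pos: [0.5168, -0.2156, 0.0623]
tcp_rot: [0.0, 0.144, 0.99, -0.0]
wrist_force: [-2.6, 1.2, 7.0]
finger_gap: 0.0502
finger_force: 30.0
time: 9.2
tool_pos: [0.517, -0.2156, 0.062]
tcp_rot: [0.0, 0.144, 0.99, -0.0]
wrist_force: [-5.7, 3.1, 14.3]
finger_gap: 0.0498
finger_force: 30.0
```

Seated on the pins at TCP z of about 0.062. I'll ease the push to a few newtons and turn in small steps, about 0.07 rad per row.

```bash
python3 -m crank '[{"delta_pos":[0,-0.1,-0.8],"rotation":[0,0,0.07]},{"delta_pos":[0,-0.2,-0.8],"rotation":[0,0,0.14]},{"delta_pos":[0,-0.3,-0.8],"rotation":[0,0,0.21]},{"delta_pos":[0,-0.4,-0.8],"rotation":[0,0,0.28]},{"delta_pos":[0.1,-0.5,-0.8],"rotation":[0,0,0.35]}]'
python3 -m crank '[{"delta_pos":[0,-0.1,0],"rotation":[0,0,0.07]},{"delta_pos":[0,-0.2,0],"rotation":[0,0,0.14]},{"delta_pos":[0,-0.3,0],"rotation":[0,0,0.21]},{"delta_pos":[0,-0.4,0],"rotation":[0,0,0.28]},{"delta_pos":[0.1,-0.5,0],"rotation":[0,0,0.35]}]'; python3 -c "
from h import *
s=manip.observe();print(s['joint_positions'].round(2),s['moment'].round(2))"
```

```text
time: 9.82
tool_pos: [0.5169, -0.2162, 0.0623]
tcp_rot: [0.001, 0.316, 0.949, -0.0]
wrist_force: [-1.0, -1.0, 6.1]
finger_gap: 0.05
finger_force: 30.0
time: 10.45
tool_pos: [0.516, -0.2162, 0.0613]
tcp_rot: [-0.0, 0.476, 0.879, -0.0]
wrist_force: [0.3, -0.5, -1.9]
finger_gap: 0.0502
finger_force: 30.0
[-0.44 -0.04  1.88 -0.    1.31 -1.02] [-0.11  0.07  0.01]
```

The push vanished and z is below pin level, so the keyways look aligned. I'll push down here.

```bash
python3 -m crank '[{"delta_pos":[0,0,0.5],"rotation":[0,0,0]},{"delta_pos":[0,0,1],"rotation":[0,0,0]},{"delta_pos":[0,0,1.5],"rotation":[0,0,0]},{"delta_pos":[0,0,1.5],"rotation":[0,0,0]}]'; python3 -c "
from h import *
s=manip.observe();print(s['moment'].round(2))"
```

```text
time: 10.95
tool_pos: [0.516, -0.2162, 0.0599]
tcp_rot: [-0.0, 0.475, 0.88, -0.0]
wrist_force: [-0.2, -0.3, -2.0]
finger_gap: 0.0499
finger_force: 30.0
[-0.06  0.01 -0.03]
```

Moving freely 2 mm below the pin tops, so it is keyed. I continue down to the spring (TCP about 0.056), then home (about 0.050).

```bash
python3 -m crank '[{"delta_pos":[0,0,1],"rotation":[0,0,0]},{"delta_pos":[0,0,2],"rotation":[0,0,0]},{"delta_pos":[0,0,3],"rotation":[0,0,0]},{"delta_pos":[0,0,4],"rotation":[0,0,0]},{"delta_pos":[0,0,4],"rotation":[0,0,0]}]'
python3 -m crank '[{"delta_pos":[0,0,1.5],"rotation":[0,0,0]},{"delta_pos":[0,0,3],"rotation":[0,0,0]},{"delta_pos":[0,0,4.5],"rotation":[0,0,0]},{"delta_pos":[0,0,6],"rotation":[0,0,0]},{"delta_pos":[0,0,6],"rotation":[0,0,0]}]'; python3 -c "
from h import *
s=manip.observe();print(s['moment'].round(2))"
```

```text
time: 11.58
tool_pos: [0.516, -0.2163, 0.0561]
tcp_rot: [0.0, 0.475, 0.88, -0.0]
wrist_force: [-1.2, 0.3, 2.7]
finger_gap: 0.0501
finger_force: 30.0
time: 12.2
tool_pos: [0.5161, -0.2163, 0.0507]
tcp_rot: [0.0, 0.475, 0.88, -0.0]
wrist_force: [-7.3, 3.1, 13.2]
finger_gap: 0.0499
finger_force: 30.0
[0.4  1.29 0.02]
```

```bash
python3 -m crank '[{"delta_pos":[0,0,0.5],"rotation":[0,0,0]},{"delta_pos":[0,0,1],"rotation":[0,0,0]},{"delta_pos":[0,0,1],"rotation":[0,0,0]}]';python3 -m crank '[{"delta_pos":[0,0,0.5],"rotation":[0,0,0]},{"delta_pos":[0,0,1],"rotation":[0,0,0]},{"delta_pos":[0,0,1],"rotation":[0,0,0]}]'; python3 -c "
from h import *
s=manip.observe();print(s['moment'].round(2))
c=cam('scene'); save(cv2.resize(c[0][220:340,300:420],None,fx=5,fy=5,interpolation=cv2.INTER_CUBIC),'s3.png')"
```

```text
time: 12.58
tool_pos: [0.5162, -0.2164, 0.0507]
tcp_rot: [0.0, 0.475, 0.88, -0.0]
wrist_force: [-13.0, 4.8, 24.2]
finger_gap: 0.0499
finger_force: 30.0
time: 12.95
tool_pos: [0.5162, -0.2164, 0.0506]
tcp_rot: [0.0, 0.475, 0.88, -0.0]
wrist_force: [-19.4, 8.7, 34.5]
finger_gap: 0.05
finger_force: 30.0
[ 1.29  3.28 -0.01]
```

View pics/s3.png

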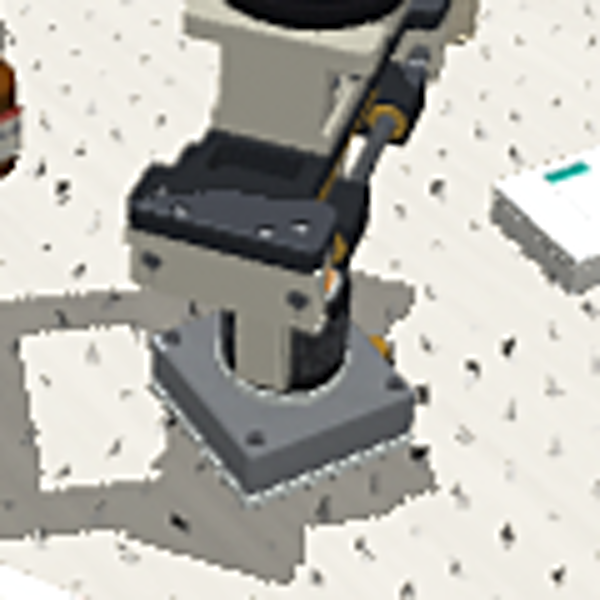

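The scene crop shows the cell flush on the shoulder with no brass ring visible, and z has hit a hard stop at 0.0507. I'll ease the push to a moderate level, still well above the 9 N spring.

```bash
python3 -m crank '[{"delta_pos":[0,0,-0.6],"rotation":[0,0,0]},{"delta_pos":[0,0,-1.2],"rotation":[0,0,0]},{"delta_pos":[0,0,-1.2],"rotation":[0,0,0]},{"delta_pos":[0,0,-1.2],"rotation":[0,0,0]}]'
```

```text
time: 13.5
tool_pos: [0.5161, -0.2163, 0.0507]
tcp_rot: [0.0, 0.475, 0.88, -0.0]
wrist_force: [-11.6, 5.4, 21.0]
finger_gap: 0.0498
finger_force: 30.0
```

Stable at the hard stop with a push of about 21 N and a grip of 30 N, so I'm handing in.

```bash
python3 -c "
from plant import manip
print(manip.close_job())"
```

```text
the job is handed in; nothing more can be done
None
```

I handed the job in at about 13.5 s with the cell keyed over the pins, pressed to a hard stop on the shoulder with about 21 N of push, and still gripped at 30 N; the hand-in returned no verdict.

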